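# Prop open the walnut display case

## Task

Swing up the brass stay of the dark walnut display case until it stands upright against its stop, then tip the case's glazed lid forward so that it comes to rest on the stay and is propped half open. Leave the pale case beside it alone.

Things in the scene. Friction and masses are not known exactly. Their poses are not given: they have to be found in the camera images.
- walnut_case: Dark walnut box, white lining, fixed, standing left or right, turned up to 17 deg. Origin: centre of its underside, on the table; z up, +x from front wall to hinged back wall, +y to the left seen from the front. 180 (x) x 220 (y) x 70 mm high, walls and floor 8 mm. The stay lies along y over the middle (x=0), free space below it beyond 40 mm from its pivot.
- walnut_stay (a joint): Brass bar 12 mm wide (x), 8 high, 60 g, turns freely about a line along x at y=-75, z=55 mm (case frame). 0 level (start), 1.57 vertical, 1.75 at its stop, where it stays; released before vertical it drops. At angle a its point r mm from the pivot is at y=-75+r cos a, z=55+r sin a. It ends at r=131, the last 20 mm red. Pinched across x it turns between the fingers, lagging up to 0.15 rad.
- walnut_lid (a joint): Glazed lid, 180 mm long, 220 wide, 14 thick, 28 mm rails, 0.35 kg. 0 shut, 1.57 vertical, 1.85 stop leaning back (starts 1.7-1.85). Hinge along y at x=90, z=70 mm (case frame); at angle a its inner face r mm from the hinge is at x=90-r cos a, z=70+r sin a. Damped: below about 1.3 it sinks forward by itself in some 3 s, onto the raised stay (about 0.92), or shut if that is down.
- maple_case: Pale wooden case of the same size, build and frame as the walnut one, on the other side, fixed; its lid also leans back and its stay is down. Leave it alone.

How it is judged:
By the outcome, as a careful person would: the job done as asked, in the order asked, and still so for the second after the job is handed in, with the robot touching nothing.
It also fails if it takes over 64 s, if anything falls off the work surface, if the arm or the gripper's body presses on something with over 40 N, if the wrist force passes 120 N, or if a joint passes its speed limit or range.

## Robot

A 6-joint arm with a two-finger parallel gripper is mounted at the origin on the work surface. World frame = base frame: x ahead of the robot, y to its left, z up, the work surface at z = 0. Lengths are in m, angles in rad, forces in N, time in s.
With the tool pointing down it reaches from about 0.375 to 0.975 m from the base axis. Payload 3.8 kg.
Tool frame: the origin (TCP) lies on the centre line of the jaws, within the pads' length; the fingertips stand 14 mm ahead of it and the grasp point (between the pads) lies 5 mm behind it (bot.finger_overhang is the distance from the TCP to the fingertips, in m); y points along the fingers, x is the direction in which the jaws open and shut, and the axes are right-handed (so a half turn about y gives the same grasp; the last joint's range is limited). The gripper opens to 85 mm and grips with 20 to 120 N. Pads are 22 mm wide; open, the fingers measure 114 mm over their backs; the gripper's body (76 mm by 85 mm) begins 54 mm behind the grasp point. The pads swing forward as they close: fully open they stand 13 mm farther back than shut.
Start: joints at [1.23, 0.264, 1.604, -0, 1.274, -0.037], TCP at [0.202, 0.644, 0.245] pointing down, gripper open.
Joint ranges: [-2.63, 2.63], [-0.94, 2.18], [0.31, 2.57], [-1.31, 4.45], [0, 2.66], [-2.55, 2.55]. Speed limits (rad/s): [2.57, 2.57, 3.14, 3.14, 3.14, 3.14].

## Interface

Orientations are given as a rotation vector (axis times angle).
In Python, from workcell import readout, read_camera, bot, spotter gives the robot as it stands.
- The arm moves only by the tool jog_arm, never from a script. Its argument "increments" is a list of rows, each a list of 7 numbers: the shift along the tool's x, y, z in m, then the turn, a rotation vector about the tool's x, y, z in rad, then the opening, from 0 (shut) to 1 (fully open). A call has 1 to 10 rows; each row shifts and turns the pose as measured when the row begins, along the tool's axes as they then stand; what a row does not reach is not made up. A row lasts 1/8 s, in which the tool goes at most 62.5 mm and 10.7 degrees, less where a joint would pass 70% of its speed; a pose out of reach is approached as far as the arm can. A call with a gripper value outside its range is refused whole. The fingers move at their own pace and stop on an object; "force" is the grip in N (left out, the last holds). Time passes only in rows, so rows that do not move let the fingers close. It gives the time, the measured TCP pose, the force and the opening at its end, in the units of the state.
- readout.read_state(): the state, without advancing time (a new reading comes with each control period).
- read_camera(name): name is "scene" or "top" or "wrist"; returns a dict with "img" (384x512x3 uint8, blue, green, red), "range_z" (384x512 float32, m along the optical axis (not along the pixel's ray), 0 where there is no reading), "fx", "fy", "cx", "cy" (pixels), "world_from_camera" (4x4, takes a point from camera to world coordinates). Camera axes: x right, y down, z forward; pixel columns grow to the right and rows downward; lengths in m; the calibration is good to about 2 mm. A picture is of the moment at which its call begins.
- bot.finish_job(): hands the job in, once; it reports no verdict.
Trained networks look in a picture, given as the dict that the camera call returned (one of the last four; its "shot" number tells which), for a name from the list of things; names that differ only in an ending like _2 or _b are one class to them, and where a whole thing is asked for, a point or a joint stands for the part that bears it (a point fixed in the world has none). Each returns a list of dicts, best first, with "p" (0 to 1); they miss things now and then, are a little off and sometimes report something else, mostly with a low value. They report only what shows in the picture. A call takes as long as a camera call.
- spotter.masks_of(picture, thing): "mask" (384x512 bool, what is visible of it) and "location" ([column, row] in pixels, amid what is visible of it).
- spotter.spot_point(picture, thing): "location" ([column, row] in pixels: a listed point, or the origin of a listed thing).
The state is a dict: "time": time; "q": joint angles; "joint_vel": joint speeds; "joint_torque": joint torques, N m; "tool_pos": TCP position; "tcp_rot": TCP orientation; "wrist_force": force on the tool from outside, world axes, zero at the start; "torque": the same for the moment, N m; "width": opening from 0.0 (shut) to 1.0 (fully open).
Only numpy, scipy, OpenCV 4.12 (cv2) and the standard library are available. Lean on these libraries where they do the work, as an engineer would, in place of code of your own. Each camera call takes 0.05 s, during which the arm holds its last target. There are 200 camera calls.

## Working session

There is one attempt and no reset: what is moved stays moved. The work goes in short steps, Python scripts to look and compute and a tool call to move; the robot and the scene stay as the last step left them, time stands still between calls to the robot, and variables do not carry over. Pictures are saved under pics/ and viewed, about 8 in all and at most 12, crops included, and the job is handed in when it is done.

Besides the shell and the picture viewer there is one more tool, called after ">>>" as name(argument=value, ...) on one line, values as JSON. jog_arm: Moves the arm, as the interface text tells. Its arguments: {"type":"object","properties":{"increments":{"type":"array"},"force":{"type":"number"}},"required":["increments"]}

```bash
ls; mkdir -p pics; python3 - <<'E'
from workcell import readout, read_camera, bot, spotter
import cv2,numpy as np
print(readout.read_state())
ims=[]
for n in ["scene","top"]:
    c=read_camera(n); ims.append(c["img"])
    print(n,c["fx"],c["cx"],c["cy"],np.round(c["world_from_camera"],3).tolist())
    for t in ["walnut_case","walnut_stay"]:
        for m in spotter.masks_of(c,t)[:2]:
            print(t,m["p"],m["location"],m["mask"].sum())
    np.save(f"{n}.npy",c,allow_pickle=True)
cv2.imwrite("pics/a.png",cv2.resize(np.hstack(ims),(800,300)))
cv2.imwrite("pics/top.png",ims[1])
E
```

```text
pics
{'time': 0.0, 'q': array([ 1.23012119e+00,  2.64780093e-01,  1.60539735e+00, -4.32630103e-05,
        1.27371967e+00, -3.69164822e-02]), 'joint_vel': array([-0.00045949,  0.00053797,  0.00146594, -0.00228872, -0.00115419,
        0.00135092]), 'joint_torque': array([-5.28469445e-04, -5.15123928e+01, -3.67307854e+01, -1.69223736e-04,
        1.32963056e-02,  1.49145131e-05]), 'tool_pos': array([0.20168378, 0.643412  , 0.24393125]), 'tcp_rot': array([-1.33908321, -0.98122056,  0.98434682]), 'wrist_force': array([ 0.97143843, -0.21207841,  0.42896141]), 'torque': array([-0.01241059,  0.01494846, -0.03524182]), 'width': 0.9999799436404502}
scene 455.1362653085218 258.47709052579035 189.1714041698461 [[0.203, 0.784, -0.587, 1.111], [0.979, -0.16, 0.125, -0.156], [0.004, -0.6, -0.8, 0.831], [0.0, 0.0, 0.0, 1.0]]
walnut_case 0.66 [177.5, 207.3] 10203
walnut_stay 0.73 [173.4, 194.2] 210
top 381.9101270649636 253.47391890977318 183.89053473191393 [[-0.03, -0.987, 0.16, 0.409], [-1.0, 0.03, 0.0, -0.029], [-0.005, -0.16, -0.987, 0.861], [0.0, 0.0, 0.0, 1.0]]
walnut_case 0.72 [337.1, 155.2] 16270
walnut_stay 0.62 [341.8, 188.5] 351
```

View pics/a.png

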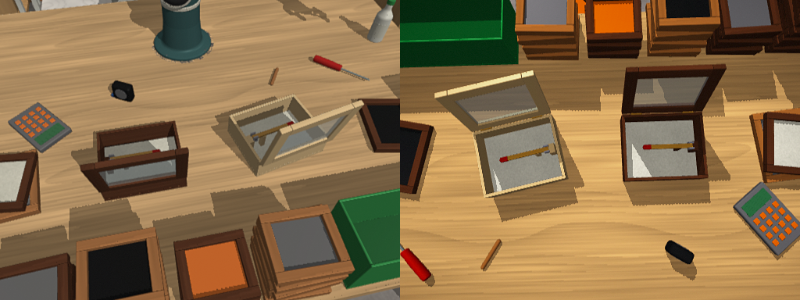

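```bash
cat > h.py <<'E'
import numpy as np
def cloud(c):
    z=c["range_z"]; v,u=np.mgrid[:384,:512]
    P=np.stack([(u-c["cx"])/c["fx"]*z,(v-c["cy"])/c["fy"]*z,z],-1)
    T=c["world_from_camera"]; return P@T[:3,:3].T+T[:3,3]
def proj(c,p):
    T=np.linalg.inv(c["world_from_camera"]); q=np.atleast_2d(p)@T[:3,:3].T+T[:3,3]
    return np.c_[q[:,0]/q[:,2]*c["fx"]+c["cx"],q[:,1]/q[:,2]*c["fy"]+c["cy"]]
E
python3 - <<'E'
import numpy as np,cv2
from h import *
from scipy.spatial.transform import Rotation as R
print(np.round(R.from_rotvec([-1.33908321, -0.98122056,  0.98434682]).as_matrix(),3))
c=np.load("top.npy",allow_pickle=True).item(); W=cloud(c)
hsv=cv2.cvtColor(c["img"],cv2.COLOR_BGR2HSV)
sub=np.zeros((384,512),bool); sub[70:250,260:430]=1
# red tip
m=sub&(((hsv[...,0]<6)|(hsv[...,0]>174))&(hsv[...,1]>190)&(hsv[...,2]>120))
print("red",m.sum(),W[m].mean(0) if m.any() else 0, np.argwhere(m).mean(0))
rim=sub&(abs(W[...,2]-.07)<.006)
im=c["img"].copy(); im[rim]=(0,255,0)
a=cv2.resize(c["img"][70:250,265:415],None,fx=2.6,fy=2.6,interpolation=2);b=cv2.resize(im[70:250,265:415],None,fx=2.6,fy=2.6,interpolation=0)
cv2.imwrite("pics/b.png",np.hstack([a,b]))
n=cv2.minAreaRect(W[rim][:,:2].astype(np.float32)*1000); print(n,rim.sum())
E
```

```text
[[ 0.299 -0.001 -0.954]
 [ 0.954 -0.002  0.299]
 [-0.002 -1.     0.   ]]
red 37 [ 0.52397989 -0.15784583  0.08186303] [187.7027027  316.27027027]
((529.7011108398438, -204.9928741455078), (182.95257568359375, 220.59397888183594), 0.33551540970802307) 1694
```

View pics/b.png

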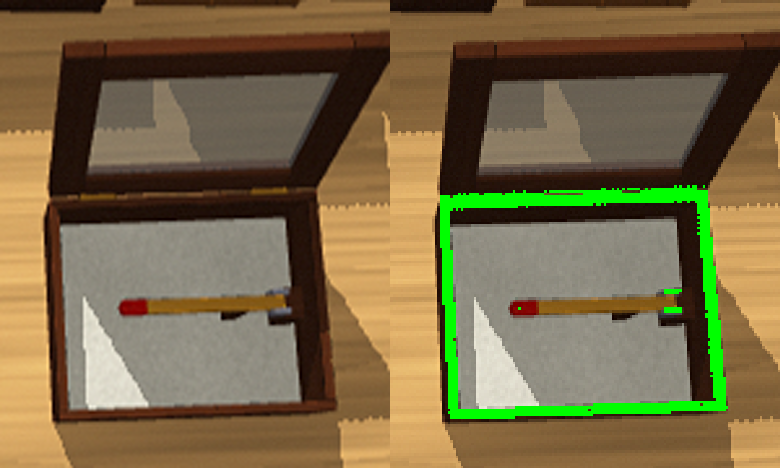

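```bash
cat > fit.py <<'E'
import numpy as np
from scipy.optimize import least_squares
def fit(P,x0=(.53,-.205,0)):
    def f(p):
        d=P[:,:2]-p[:2]; c,s=np.cos(p[2]),np.sin(p[2])
        q=np.c_[d[:,0]*c+d[:,1]*s,-d[:,0]*s+d[:,1]*c]
        a=abs(q)-[.086,.106]; e=np.maximum(a[:,0],a[:,1])   # signed dist to rim centre line
        return np.sign(e)*np.maximum(abs(e)-.003,0)*1000
    r=least_squares(f,x0,x_scale=[.01,.01,.05],loss="soft_l1"); return r.x,abs(r.fun)
E
python3 - <<'E'
import numpy as np,cv2
from h import *; from fit import fit
c=np.load("top.npy",allow_pickle=True).item(); W=cloud(c)
hsv=cv2.cvtColor(c["img"],cv2.COLOR_BGR2HSV)
r=np.s_[175:200,300:395]
m=(hsv[...,1]>130)&(hsv[...,0]<30)&(hsv[...,2]>110); s=np.zeros_like(m); s[r]=m[r]
P=W[s]; print(s.sum()); P=P[P[:,2]<.09]
print("z pct",np.percentile(P[:,2],[5,25,50,75,95]).round(4), "x",np.polyfit(P[:,1],P[:,0],1).round(4),"y",P[:,1].min(),P[:,1].max())
sub=np.zeros((384,512),bool); sub[70:250,260:430]=1
rim=sub&(abs(W[...,2]-.07)<.006)&~s
p,e=fit(W[rim]); print("pose",p.round(4),np.median(e),np.percentile(e,90), np.median(W[rim][:,2]))
ca,sa=np.cos(p[2]),np.sin(p[2])
w=lambda q:[p[0]+q[0]*ca-q[1]*sa,p[1]+q[0]*sa+q[1]*ca,q[2]]
print("pred tip",w([0,.056,.059]),proj(c,w([0,.056,.059])),"pivot",proj(c,w([0,-.075,.059])))
im=c["img"].copy()
for z in (0.07,):
  cv2.polylines(im,[proj(c,[w([x*.09,y*.11,z]) for x,y in((1,1),(1,-1),(-1,-1),(-1,1))]).round().astype(int)],True,(0,255,0))
cv2.polylines(im,[proj(c,[w([x,y,.059]) for x,y in((.006,.056),(.006,-.075),(-.006,-.075),(-.006,.056))]).round().astype(int)],True,(255,255,0))
cv2.imwrite("pics/c.png",cv2.resize(im[70:250,265:415],None,fx=3,fy=3,interpolation=0))
# lid angle
d=W-[p[0],p[1],0]; X=d[...,0]*ca+d[...,1]*sa; Y=-d[...,0]*sa+d[...,1]*ca; Z=W[...,2]
L=sub&(X>.085)&(abs(Y)<.11)&(Z>.1)&(Z<.26)
k=np.polyfit(Z[L],X[L],1); print("lid tilt",k,np.pi/2+np.arctan(k[0]),L.sum())
E
```

```text
421
z pct [-0.0005  0.0098  0.0589  0.06    0.0617] x [-0.0429  0.519 ] y -0.3500306677304485 -0.15196098241003791
pose [ 0.5287 -0.2042  0.003 ] 0.0 1.2962310956495746 0.07041218820603373
pred tip [np.float64(0.528525713105097), np.float64(-0.14816056945905973), 0.059] [[309.93170615 187.33702256]] pivot [[371.5965548  185.28740203]]
lid tilt [0.27715144 0.07477806] 1.8411616125051937 6057
```

View pics/c.png

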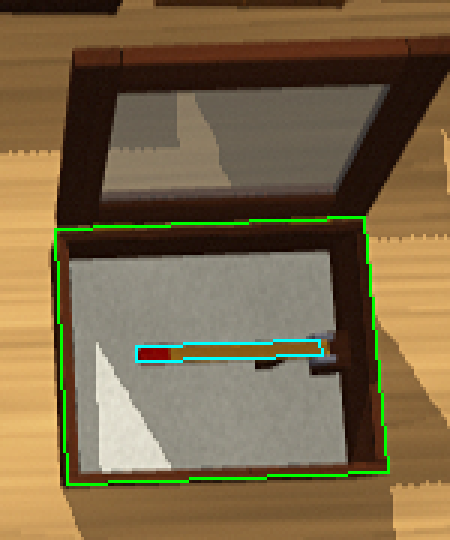

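```bash
cat > plan.py <<'E'
import numpy as np,sys,json
from scipy.spatial.transform import Rotation as R
from workcell import readout
def plan(wps,step=.05,rot=.17,g=1.0):
    """wps: (x,y,z,yaw of tool x); prints rows in the tool frame"""
    s=readout.read_state(); p=s["tool_pos"]; r=R.from_rotvec(s["tcp_rot"]); rows=[]
    for w in wps:
        c,q=np.cos(w[3]),np.sin(w[3])
        t=R.from_matrix(np.array([[c,-q,0],[q,c,0],[0,0,1]])@np.array([[1,0,0],[0,0,1],[0,-1,0.]]))
        v=(r.inv()*t).as_rotvec(); d=np.array(w[:3])-p
        n=max(1,int(np.ceil(max(np.linalg.norm(d)/step,np.linalg.norm(v)/rot))))
        for i in range(n):
            rows.append(np.r_[r.inv().apply(d/n),v/n,g].round(3)); r=r*R.from_rotvec(v/n); p=p+d/n
    print(s["time"],s["tool_pos"].round(4),s["wrist_force"].round(1),s["width"])
    for k in range(0,len(rows),10): print(json.dumps([x.tolist() for x in rows[k:k+10]]))
E
python3 -c "
from plan import *
plan([(.202,.644,.34,1.267),(.45,.35,.35,.6),(.5286,-.169,.30,.003)])"
```

```text
0.3 [0.2018 0.6439 0.2448] [ 0.4  0.4 -0.7] 1.0014007385753678
[[0.0, -0.048, -0.0, -0.0, 0.0, -0.0, 1.0], [0.0, -0.048, -0.0, -0.0, 0.0, -0.0, 1.0], [-0.026, -0.001, -0.041, 0.0, 0.083, -0.0, 1.0], [-0.022, -0.001, -0.043, 0.0, 0.083, -0.0, 1.0], [-0.019, -0.001, -0.044, 0.0, 0.083, -0.0, 1.0], [-0.015, -0.001, -0.046, 0.0, 0.083, -0.0, 1.0], [-0.011, -0.001, -0.047, 0.0, 0.083, -0.0, 1.0], [-0.007, -0.001, -0.048, 0.0, 0.083, -0.0, 1.0], [-0.003, -0.001, -0.048, 0.0, 0.083, -0.0, 1.0], [0.001, -0.001, -0.048, 0.0, 0.083, -0.0, 1.0]]
[[-0.021, 0.005, -0.043, 0.0, 0.054, -0.0, 1.0], [-0.018, 0.005, -0.044, 0.0, 0.054, -0.0, 1.0], [-0.016, 0.005, -0.045, 0.0, 0.054, -0.0, 1.0], [-0.014, 0.005, -0.046, 0.0, 0.054, -0.0, 1.0], [-0.011, 0.005, -0.046, 0.0, 0.054, -0.0, 1.0], [-0.008, 0.005, -0.047, 0.0, 0.054, -0.0, 1.0], [-0.006, 0.005, -0.047, 0.0, 0.054, -0.0, 1.0], [-0.003, 0.005, -0.048, 0.0, 0.054, -0.0, 1.0], [-0.001, 0.005, -0.048, 0.0, 0.054, -0.0, 1.0], [0.002, 0.005, -0.048, 0.0, 0.054, -0.0, 1.0]]
[[0.004, 0.005, -0.048, 0.0, 0.054, -0.0, 1.0]]
```

>>> jog_arm(increments=[[0,-0.048,0,0,0,0,1],[0,-0.048,0,0,0,0,1],[-0.026,0,-0.041,0,0.083,0,1],[-0.022,0,-0.043,0,0.083,0,1],[-0.019,0,-0.044,0,0.083,0,1],[-0.015,0,-0.046,0,0.083,0,1],[-0.011,0,-0.047,0,0.083,0,1],[-0.007,0,-0.048,0,0.083,0,1],[-0.003,0,-0.048,0,0.083,0,1],[0.001,0,-0.048,0,0.083,0,1]])

```text
time: 1.55
tool_pos: [0.4544, 0.3416, 0.3438]
tcp_rot: [-1.522, -0.462, 0.46]
wrist_force: [0.7, -0.1, 0.7]
width: 1.0
```

```bash
python3 -c "
from plan import *
plan([(.5286,-.169,.30,.003),(.5286,-.169,.13,.003)],g=.6)"
```

```text
1.55 [0.4544 0.3416 0.3438] [ 0.7 -0.1  0.7] 0.9996588492504049
[[-0.02, 0.004, -0.042, 0.0, 0.053, 0.0, 0.6], [-0.018, 0.004, -0.043, 0.0, 0.053, 0.0, 0.6], [-0.016, 0.004, -0.044, 0.0, 0.053, 0.0, 0.6], [-0.013, 0.004, -0.045, 0.0, 0.053, 0.0, 0.6], [-0.011, 0.004, -0.046, 0.0, 0.053, 0.0, 0.6], [-0.008, 0.004, -0.046, 0.0, 0.053, 0.0, 0.6], [-0.006, 0.004, -0.047, 0.0, 0.053, 0.0, 0.6], [-0.003, 0.004, -0.047, 0.0, 0.053, 0.0, 0.6], [-0.001, 0.004, -0.047, 0.0, 0.053, 0.0, 0.6], [0.002, 0.004, -0.047, 0.0, 0.053, 0.0, 0.6]]
[[0.004, 0.004, -0.047, 0.0, 0.053, 0.0, 0.6], [-0.0, 0.042, 0.0, 0.0, 0.0, 0.0, 0.6], [-0.0, 0.042, 0.0, 0.0, 0.0, 0.0, 0.6], [-0.0, 0.042, 0.0, 0.0, 0.0, 0.0, 0.6], [-0.0, 0.042, -0.0, 0.0, 0.0, 0.0, 0.6]]
```

>>> jog_arm(increments=[[-0.02,0.004,-0.042,0,0.053,0,0.6],[-0.018,0.004,-0.043,0,0.053,0,0.6],[-0.016,0.004,-0.044,0,0.053,0,0.6],[-0.013,0.004,-0.045,0,0.053,0,0.6],[-0.011,0.004,-0.046,0,0.053,0,0.6],[-0.008,0.004,-0.046,0,0.053,0,0.6],[-0.006,0.004,-0.047,0,0.053,0,0.6],[-0.003,0.004,-0.047,0,0.053,0,0.6],[0,0.004,-0.047,0,0.053,0,0.6],[0.002,0.004,-0.047,0,0.053,0,0.6]])

```text
time: 2.8
tool_pos: [0.5215, -0.1385, 0.3046]
tcp_rot: [-1.571, -0.038, 0.025]
wrist_force: [0.5, 0.1, -0.2]
width: 0.598
```

```bash
python3 -c "
from plan import *
plan([(.5286,-.169,.30,.003),(.5286,-.169,.13,.003)],g=.6)"
```

```text
2.8 [ 0.5215 -0.1385  0.3046] [ 0.5  0.1 -0.2] 0.5978555584081852
[[0.006, 0.005, -0.031, 0.0, 0.037, 0.008, 0.6], [0.0, 0.042, 0.0, -0.0, -0.0, -0.0, 0.6], [0.0, 0.042, 0.0, -0.0, -0.0, -0.0, 0.6], [0.0, 0.042, 0.0, -0.0, -0.0, -0.0, 0.6], [0.0, 0.042, 0.0, -0.0, -0.0, -0.0, 0.6]]
```

>>> jog_arm(increments=[[0.006,0.005,-0.041,0,0.037,0.008,0.6],[0,0.042,0,0,0,0,0.6],[0,0.042,0,0,0,0,0.6],[0,0.042,0,0,0,0,0.6],[0,0.042,0,0,0,0,0.6],[0,0,0,0,0,0,0.6]])

```text
time: 3.55
tool_pos: [0.5303, -0.1863, 0.1286]
tcp_rot: [-1.573, 0.002, -0.008]
wrist_force: [-0.3, 0.2, 0.5]
width: 0.601
```

```bash
python3 - <<'E'
from plan import *
from h import *
from workcell import read_camera
import cv2
plan([(.5286,-.179,.05,.003)],g=.6)
c=read_camera("wrist"); s=read_camera("scene")
cv2.imwrite("pics/d.png",cv2.resize(np.hstack([c["img"],s["img"]]),(800,300)))
E
```

```text
3.55 [ 0.5303 -0.1863  0.1286] [-0.3  0.2  0.5] 0.6005860327060261
[[-0.001, 0.039, 0.004, 0.001, -0.005, 0.002, 0.6], [-0.001, 0.039, 0.004, 0.001, -0.005, 0.002, 0.6]]
```

View pics/d.png

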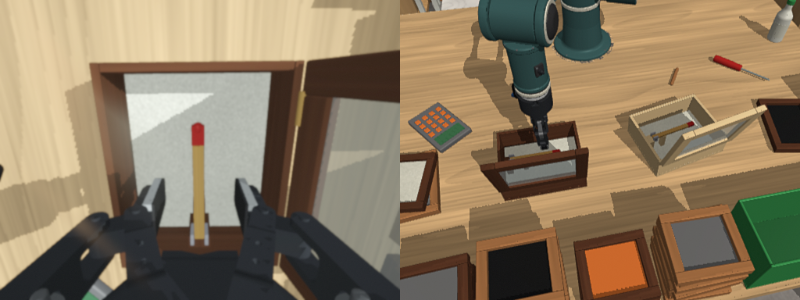

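>>> jog_arm(increments=[[-0.001,0.039,0.003,0,-0.005,0,0.6],[-0.001,0.039,0.003,0,0,0,0.6],[0,0,0,0,0,0,0.6],[0,0,0,0,0,0,0],[0,0,0,0,0,0,0],[0,0,0,0,0,0,0]], force=25)

```text
time: 4.4
tool_pos: [0.529, -0.1857, 0.0686]
tcp_rot: [-1.582, -0.003, 0.002]
wrist_force: [-1.0, 1.2, -2.0]
width: 0.126
```

```bash
python3 - <<'E'
from plan import *
s=readout.read_state(); p=s["tool_pos"]; print(s["width"]*85,p,s["wrist_force"],R.from_rotvec(s["tcp_rot"]).as_matrix().round(3))
cy=p[1]-(-.2042-.075); cz=p[2]+.005-.055   # rel pivot
r=np.hypot(cy,cz);a0=np.arctan2(cz,cy);print(r,a0)
a=np.linspace(a0,1.85,25);y=r*np.cos(a);z=r*np.sin(a)
rows=[[0,round(float(-dz),3),round(float(dy),3),0,0,0,0] for dy,dz in zip(np.diff(y),np.diff(z))]
print(json.dumps(rows))
E
```

```text
10.703722161293882 [ 0.52902049 -0.18573325  0.06858629] [-0.9970654   1.20634589 -1.99324072] [[ 1.     0.001 -0.003]
 [ 0.003 -0.011  1.   ]
 [ 0.001 -1.    -0.011]]
0.09529681362575597 0.19629395064612357
[[0, -0.006, -0.002, 0, 0, 0, 0], [0, -0.006, -0.002, 0, 0, 0, 0], [0, -0.006, -0.002, 0, 0, 0, 0], [0, -0.006, -0.003, 0, 0, 0, 0], [0, -0.006, -0.003, 0, 0, 0, 0], [0, -0.006, -0.004, 0, 0, 0, 0], [0, -0.005, -0.004, 0, 0, 0, 0], [0, -0.005, -0.004, 0, 0, 0, 0], [0, -0.005, -0.005, 0, 0, 0, 0], [0, -0.004, -0.005, 0, 0, 0, 0], [0, -0.004, -0.005, 0, 0, 0, 0], [0, -0.004, -0.005, 0, 0, 0, 0], [0, -0.003, -0.006, 0, 0, 0, 0], [0, -0.003, -0.006, 0, 0, 0, 0], [0, -0.002, -0.006, 0, 0, 0, 0], [0, -0.002, -0.006, 0, 0, 0, 0], [0, -0.002, -0.006, 0, 0, 0, 0], [0, -0.001, -0.006, 0, 0, 0, 0], [0, -0.001, -0.007, 0, 0, 0, 0], [0, -0.0, -0.007, 0, 0, 0, 0], [0, 0.0, -0.007, 0, 0, 0, 0], [0, 0.001, -0.007, 0, 0, 0, 0], [0, 0.001, -0.006, 0, 0, 0, 0], [0, 0.002, -0.006, 0, 0, 0, 0]]
```

>>> jog_arm(increments=[[0,0,0,0,0,0,0.5],[0,0,0,0,0,0,0.5],[0,0.012,0.002,-0.011,0,0,0.5],[0,0.012,0.002,0,0,0,0.5],[0,0,0,0,0,0,0.5]])

```text
time: 5.03
tool_pos: [0.5352, -0.1839, 0.0499]
tcp_rot: [-1.598, -0.013, -0.008]
wrist_force: [-0.4, 0.3, -0.1]
width: 0.5
```

>>> jog_arm(increments=[[-0.006,0,0.002,0.027,0.01,0,0.5],[0,0,0,0,0,0,0.5]])

```text
time: 5.28
tool_pos: [0.5285, -0.1814, 0.0491]
tcp_rot: [-1.569, -0.004, -0.015]
wrist_force: [0.1, -0.1, 0.3]
width: 0.503
```

```bash
python3 -c "
from plan import *
plan([(.5286,-.181,.05,.003)],g=.5)"
```

```text
5.275 [ 0.5285 -0.1814  0.0491] [ 0.1 -0.1  0.3] 0.5032225527495339
[[0.0, -0.001, 0.0, -0.002, -0.01, 0.012, 0.5]]
```

Close, then begin lifting along the arc.

>>> jog_arm(increments=[[0,0,0,0,-0.01,0.012,0],[0,0,0,0,0,0,0],[0,0,0,0,0,0,0],[0,0,0,0,0,0,0],[0,-0.01,0,0,0,0,0],[0,-0.01,-0.001,0,0,0,0],[0,-0.01,-0.002,0,0,0,0],[0,-0.01,-0.003,0,0,0,0]], force=25)

```text
time: 6.28
tool_pos: [0.5289, -0.1895, 0.0913]
tcp_rot: [-1.572, -0.004, 0.002]
wrist_force: [1.4, -5.9, -5.7]
width: 0.132
```

```bash
cat > arc.py <<'E'
from plan import *
def arc(n,amax,r=.098):
    s=readout.read_state(); p=s["tool_pos"]; Rm=R.from_rotvec(s["tcp_rot"])
    cy=p[1]+.2792; cz=p[2]-.05; a0=np.arctan2(cz,cy)
    print(s["time"],"x",p[0].round(4),"r",np.hypot(cy,cz).round(4),"a",a0.round(3),"w",s["width"]*85,"F",s["wrist_force"].round(1),s["torque"].round(2))
    a=np.linspace(a0,amax,n+1); rr=np.linspace(np.hypot(cy,cz),r,n+1); y=rr*np.cos(a); z=rr*np.sin(a)
    t=R.from_matrix(np.array([[1,-.003,0],[.003,1,0],[0,0,1]])@np.array([[1,0,0],[0,0,1],[0,-1,0.]]))
    print("rot err",(Rm.inv()*t).as_rotvec().round(3),"dx",(.529-p[0]).round(4))
    print([[0,round(float(-dz),3),round(float(dy),3)] for dy,dz in zip(np.diff(y),np.diff(z))])
E
python3 -c "
from arc import *
arc(8,1.1)"
```

```text
6.275 x 0.5289 r 0.0987 a 0.431 w 11.234397009795655 F [ 1.4 -5.9 -5.7] [-0.58 -0.25  0.02]
rot err [0.001 0.001 0.001] dx 0.0001
[[0, -0.007, -0.004], [0, -0.007, -0.004], [0, -0.007, -0.005], [0, -0.006, -0.006], [0, -0.006, -0.006], [0, -0.005, -0.006], [0, -0.005, -0.007], [0, -0.004, -0.007]]
```

>>> jog_arm(increments=[[0,-0.007,-0.004,0,0,0,0],[0,-0.007,-0.004,0,0,0,0],[0,-0.007,-0.005,0,0,0,0],[0,-0.006,-0.006,0,0,0,0],[0,-0.006,-0.006,0,0,0,0],[0,-0.005,-0.006,0,0,0,0],[0,-0.005,-0.007,0,0,0,0],[0,-0.004,-0.007,0,0,0,0]])

```text
time: 7.28
tool_pos: [0.529, -0.2351, 0.1405]
tcp_rot: [-1.567, -0.003, 0.002]
wrist_force: [3.2, 0.9, -6.1]
width: 0.136
```

```bash
python3 -c "
from arc import *
arc(9,1.82)"
```

```text
7.275 x 0.529 r 0.1006 a 1.118 w 11.587252603992775 F [ 3.2  0.9 -6.1] [ 0.46 -0.57 -0.01]
rot err [-0.004 -0.     0.001] dx -0.0
[[0, -0.003, -0.007], [0, -0.002, -0.007], [0, -0.002, -0.008], [0, -0.001, -0.008], [0, -0.0, -0.008], [0, 0.0, -0.008], [0, 0.001, -0.008], [0, 0.001, -0.008], [0, 0.002, -0.007]]
```

>>> jog_arm(increments=[[0,-0.003,-0.007,0,0,0,0],[0,-0.002,-0.007,0,0,0,0],[0,-0.002,-0.008,0,0,0,0],[0,-0.001,-0.008,0,0,0,0],[0,0,-0.008,0,0,0,0],[0,0,-0.008,0,0,0,0],[0,0.001,-0.008,0,0,0,0],[0,0.001,-0.008,0,0,0,0]])

```text
time: 8.28
tool_pos: [0.5293, -0.3, 0.1489]
tcp_rot: [-1.564, -0.003, 0.001]
wrist_force: [1.5, 3.5, -1.7]
width: 0.133
```

```bash
python3 - <<'E'
from arc import *
arc(3,1.82)
from workcell import read_camera
import cv2
c=read_camera("wrist"); s=read_camera("scene"); t=read_camera("top")
cv2.imwrite("pics/e.png",np.hstack([cv2.resize(c["img"],(400,300)),cv2.resize(s["img"][130:290,60:273],(400,300))]))
E
```

```text
8.275 x 0.5293 r 0.1011 a 1.778 w 11.329551656420103 F [ 1.5  3.5 -1.7] [ 1.02 -0.29 -0.01]
rot err [-0.007 -0.     0.001] dx -0.0003
[[0, 0.001, -0.001], [0, 0.001, -0.001], [0, 0.001, -0.001]]
```

View pics/e.png

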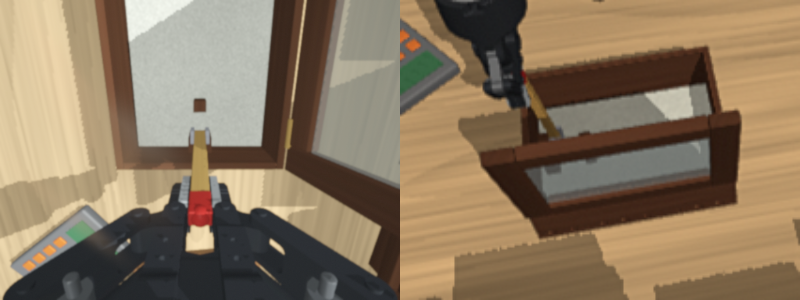

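>>> jog_arm(increments=[[0,0.001,-0.004,0,0,0,0],[0,0,0,0,0,0,0],[0,0,0,0,0,0,0.5],[0,0,0,0,0,0,0.5],[0,0,0,0,0,0,0.5],[0,-0.03,0,0,0,0,0.5],[0,-0.04,0,0,0,0,0.5],[0,-0.04,0,0,0,0,0.5],[0,-0.04,0,0,0,0,0.5],[0,-0.03,0,0,0,0,0.5]])

```text
time: 9.68
tool_pos: [0.5263, -0.3062, 0.3284]
tcp_rot: [-1.566, 0.004, 0.009]
wrist_force: [0.5, -0.3, -0.1]
width: 0.499
```

```bash
python3 - <<'E'
from plan import *
from h import *
plan([(.735,-.2042,.34,.003),(.735,-.2042,.235,.003)],g=0.0)
from workcell import read_camera
import cv2
c=read_camera("wrist"); s=read_camera("scene")
w=np.array([[.5287,-.2042-.075+r*np.cos(1.75),.055+r*np.sin(1.75)] for r in (0,131e-3)]); print(proj(s,w))
cv2.imwrite("pics/f.png",np.hstack([cv2.resize(c["img"],(400,300)),cv2.resize(s["img"][130:290,60:273],(400,300))]))
E
```

```text
9.675 [ 0.5263 -0.3062  0.3284] [ 0.5 -0.3 -0.1] 0.4994489187734557
[[0.042, -0.003, 0.02, -0.001, 0.0, -0.002, 0.0], [0.042, -0.003, 0.02, -0.001, 0.0, -0.002, 0.0], [0.042, -0.002, 0.02, -0.001, 0.0, -0.002, 0.0], [0.042, -0.002, 0.02, -0.001, 0.0, -0.002, 0.0], [0.042, -0.002, 0.02, -0.001, 0.0, -0.002, 0.0], [-0.0, 0.035, -0.0, -0.0, -0.0, -0.0, 0.0], [-0.0, 0.035, -0.0, -0.0, -0.0, -0.0, 0.0], [-0.0, 0.035, -0.0, -0.0, -0.0, -0.0, 0.0]]
[[142.64163318 203.34906935]
 [115.93290283 165.29471448]]
```

View pics/f.png

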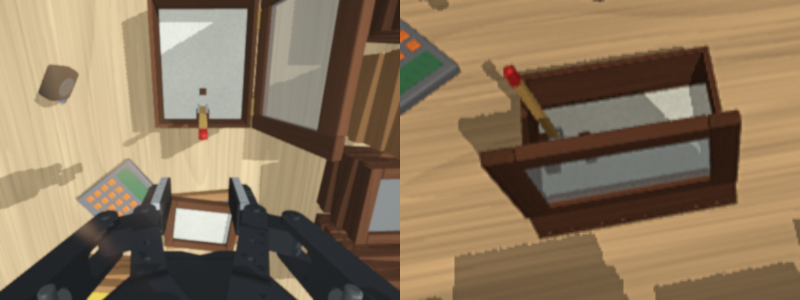

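```bash
python3 - <<'E'
import numpy as np
from h import *
c=np.load("top.npy",allow_pickle=True).item(); W=cloud(c)
for x in np.arange(.62,.9,.02):
    m=(abs(W[...,0]-x)<.01)&(abs(W[...,1]+.204)<.08)&(c["range_z"]>0); print(round(x,2),m.sum(),W[m][:,2].max().round(3) if m.any() else None)
E
```

```text
0.62 1348 0.101
0.64 1610 0.169
0.66 2375 0.245
0.68 474 0.246
0.7 0 None
0.72 0 None
0.74 0 None
0.76 0 None
0.78 147 0.004
0.8 2022 0.194
0.82 1652 0.194
0.84 785 0.193
0.86 797 0.193
0.88 503 0.192
0.9 296 0.155
```

>>> jog_arm(increments=[[0.042,-0.003,0.02,0,0,0,0],[0.042,-0.003,0.02,0,0,0,0],[0.042,-0.003,0.02,0,0,0,0],[0.042,-0.003,0.02,0,0,0,0],[0.036,-0.003,0.02,0,0,0,0],[0,0,0,0,0,0,0]])

```text
time: 10.52
tool_pos: [0.7348, -0.2047, 0.3367]
tcp_rot: [-1.57, 0.009, 0.01]
wrist_force: [-0.0, -1.8, -0.5]
width: -0.002
```

>>> jog_arm(increments=[[0,0.034,0,0,0,0,0],[0,0.034,0,0,0,0,0],[0,0.03,0,0,0,0,0],[0,0,0,0,0,0,0]])

```text
time: 11.02
tool_pos: [0.7297, -0.2063, 0.2313]
tcp_rot: [-1.57, 0.015, 0.015]
wrist_force: [-0.1, -0.5, 0.2]
width: -0.001
```

```bash
python3 - <<'E'
from plan import *
plan([(.715,-.2042,.236,.003)],g=0.0)
E
```

```text
11.025 [ 0.7297 -0.2063  0.2313] [-0.1 -0.5  0.2] -0.0014590347926396346
[[-0.015, -0.004, 0.002, -0.0, -0.003, -0.019, 0.0]]
```

>>> jog_arm(increments=[[-0.012,-0.004,0.002,0,-0.003,-0.019,0],[-0.01,0,0,0,0,0,0],[-0.01,0,0,0,0,0,0],[-0.008,0,0,0,0,0,0],[-0.008,0,0,0,0,0,0],[-0.008,0,0,0,0,0,0],[-0.008,0,0,0,0,0,0],[-0.008,0,0,0,0,0,0]])

```text
time: 12.02
tool_pos: [0.6569, -0.2068, 0.2418]
tcp_rot: [-1.574, -0.011, -0.007]
wrist_force: [0.8, 0.6, 1.4]
width: 0.001
```

```bash
python3 - <<'E'
from plan import *
from h import *
plan([(.59,-.2042,.236,.003)],g=0.0,step=.009)
from workcell import read_camera
import cv2
s=read_camera("scene")
cv2.imwrite("pics/g.png",cv2.resize(s["img"][100:292,50:306],(640,480)))
E
```

```text
12.025 [ 0.6569 -0.2068  0.2418] [0.8 0.6 1.4] 0.0010454447664510157
[[-0.008, 0.001, 0.0, 0.0, -0.0, 0.001, 0.0], [-0.008, 0.001, 0.0, 0.0, -0.0, 0.001, 0.0], [-0.008, 0.001, 0.0, 0.0, -0.0, 0.001, 0.0], [-0.008, 0.001, 0.0, 0.0, -0.0, 0.001, 0.0], [-0.008, 0.001, 0.0, 0.0, -0.0, 0.001, 0.0], [-0.008, 0.001, 0.0, 0.0, -0.0, 0.001, 0.0], [-0.008, 0.001, 0.0, 0.0, -0.0, 0.001, 0.0], [-0.008, 0.001, 0.0, 0.0, -0.0, 0.001, 0.0]]
```

View pics/g.png

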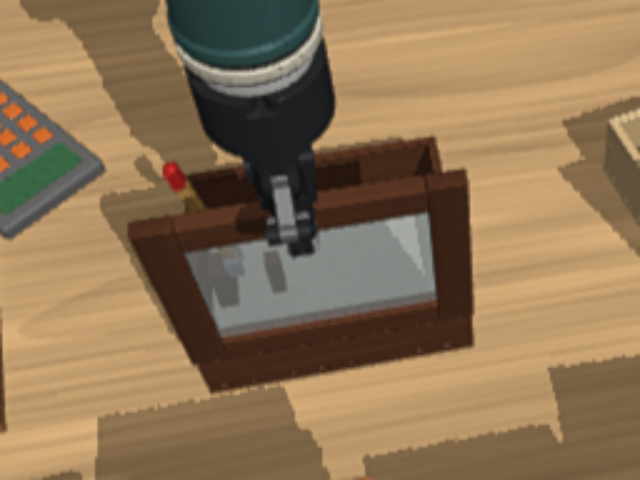

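>>> jog_arm(increments=[[-0.008,0.001,0,0,0,0,0],[-0.008,0.001,0,0,0,0,0],[-0.008,0.001,0,0,0,0,0],[-0.008,0.001,0,0,0,0,0],[-0.008,0.001,0,0,0,0,0],[-0.008,0.001,0,0,0,0,0],[-0.008,0.001,0,0,0,0,0],[-0.008,0.001,0,0,0,0,0],[-0.006,0.001,0,0,0,0,0]])

```text
time: 13.2
tool_pos: [0.5794, -0.2067, 0.2294]
tcp_rot: [-1.573, -0.006, -0.002]
wrist_force: [0.4, -0.7, 0.0]
width: 0.002
```

```bash
python3 - <<'E'
from plan import *
from h import *
plan([(.62,-.2042,.30,.003),(.65,-.2042,.38,.003)],g=0.0)
from workcell import read_camera
import cv2
s=read_camera("scene")
cv2.imwrite("pics/i.png",cv2.resize(s["img"][100:292,50:306],(640,480)))
E
```

```text
13.2 [ 0.5794 -0.2067  0.2294] [ 0.4 -0.7  0. ] 0.0024498164969457463
[[0.021, -0.035, 0.001, 0.001, -0.0, 0.003, 0.0], [0.02, -0.035, 0.001, 0.001, -0.0, 0.003, 0.0], [0.015, -0.04, -0.0, -0.0, -0.0, -0.0, 0.0], [0.015, -0.04, -0.0, -0.0, -0.0, -0.0, 0.0]]
```

View pics/i.png

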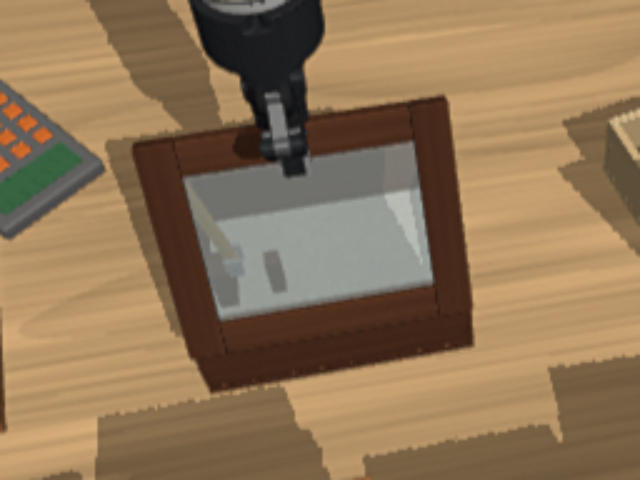

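>>> jog_arm(increments=[[0.01,-0.035,0,0,0,0,0],[0.015,-0.04,0,0,0,0,0],[0.01,-0.04,0,0,0,0,0],[0,-0.04,0,0,0,0,0],[0,0,0,0,0,0,0],[0,0,0,0,0,0,0],[0,0,0,0,0,0,0],[0,0,0,0,0,0,0],[0,0,0,0,0,0,0],[0,0,0,0,0,0,0]])

```text
time: 14.5
tool_pos: [0.6099, -0.2054, 0.3806]
tcp_rot: [-1.568, 0.007, 0.009]
wrist_force: [-0.3, 0.2, 0.2]
width: -0.001
```

>>> jog_arm(increments=[[0,0,0,0,0,0,0],[0,0,0,0,0,0,0],[0,0,0,0,0,0,0],[0,0,0,0,0,0,0],[0,0,0,0,0,0,0],[0,0,0,0,0,0,0],[0,0,0,0,0,0,0],[0,0,0,0,0,0,0],[0,0,0,0,0,0,0],[0,0,0,0,0,0,0]])

```text
time: 15.75
tool_pos: [0.6099, -0.2054, 0.3806]
tcp_rot: [-1.568, 0.007, 0.009]
wrist_force: [-0.7, -0.4, 0.3]
width: -0.0
```

>>> jog_arm(increments=[[0,0,0,0,0,0,0],[0,0,0,0,0,0,0],[0,0,0,0,0,0,0],[0,0,0,0,0,0,0],[0,0,0,0,0,0,0],[0,0,0,0,0,0,0],[0,0,0,0,0,0,0],[0,0,0,0,0,0,0],[0,0,0,0,0,0,0],[0,0,0,0,0,0,0]])

```text
time: 17.0
tool_pos: [0.6099, -0.2054, 0.3807]
tcp_rot: [-1.568, 0.007, 0.009]
wrist_force: [-0.3, 0.1, 0.4]
width: -0.003
```

```bash
cat > lid.py <<'E'
from plan import *
from h import *
from workcell import read_camera
import cv2
def lid(name=None):
    s=read_camera("scene"); W=cloud(s); X=W[...,0]-.5287; Y=W[...,1]+.2042; Z=W[...,2]
    a=np.arctan2(Z-.07,.09-X); r=np.hypot(Z-.07,.09-X)
    m=(abs(abs(Y)-.096)<.008)&(r>.06)&(r<.17)&(Z>.09)&(X>-.1)   # side rails' outer face
    k=np.polyfit(.09-X[m],Z[m],1); print(readout.read_state()["time"],m.sum(),"angle",np.arctan(k[0]),np.median(a[m]))
    if name: cv2.imwrite(name,cv2.resize(s["img"][100:292,50:306],(640,480)))
E
python3 -c "
from lid import *
lid('pics/j.png')"
```

```text
17.05 1015 angle 0.9133758471893385 1.0407968930104718
```

View pics/j.png

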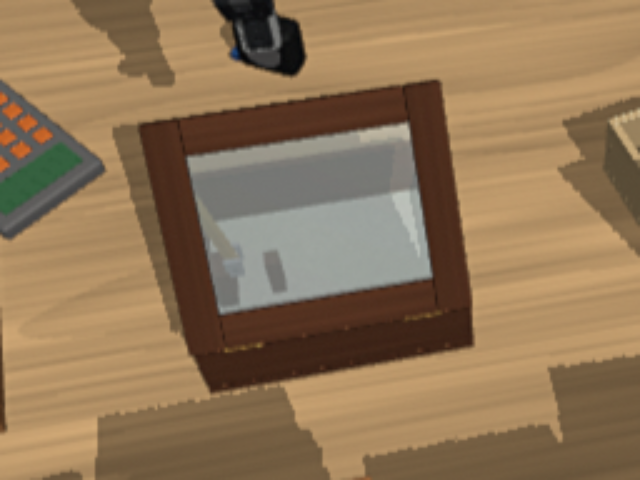

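Lid at 0.913 rad, resting on the stay (about 0.92 expected), gripper clear. I'll wait a second, confirm it is static, and hand in.

>>> jog_arm(increments=[[0,0,0,0,0,0,0],[0,0,0,0,0,0,0],[0,0,0,0,0,0,0],[0,0,0,0,0,0,0],[0,0,0,0,0,0,0],[0,0,0,0,0,0,0],[0,0,0,0,0,0,0],[0,0,0,0,0,0,0]])

```text
time: 18.05
tool_pos: [0.6099, -0.2054, 0.3807]
tcp_rot: [-1.568, 0.007, 0.009]
wrist_force: [0.6, 0.3, 0.8]
width: -0.003
```

```bash
python3 -c "
from lid import *
lid()
from workcell import bot
s=readout.read_state(); print(s['wrist_force'])
import sys
bot.finish_job()"
```

```text
18.1 1014 angle 0.9134377959810718 1.0404053824528448
[-1.05958704 -0.56758524 -0.1862335 ]
the job is handed in; nothing more can be done
```

The walnut case's lid is now propped half open on its raised brass stay, and I handed the job in at about 18 s of the 64 s allowed.

- **Stay:** I pinched the stay near its red end and swung it up past vertical to its stop. After I let go it stayed up, standing close to the 1.75 rad position in the camera picture. My first pinch caught the bar only at the fingertips, so I opened, went about 19 mm lower and gripped again before lifting.
- **Lid:** I pushed the lid's top rail forward from behind with closed fingers until it sank by itself onto the stay.
- **Last checks:** The lid measured 0.913 rad twice, one second apart, against about 0.92 expected. The gripper was well clear above it, with only about 1 N of noise on the wrist.
- **Check that disagreed:** A cruder estimate in the same script gave 1.04 rad. It measures to the lid's outer face and so reads high because of the lid's thickness.
- **Maple case:** I planned no contact with the pale case, and no contact forces showed while I passed over it. I did not measure it separately at the end.

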